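# Square up the swivelling seal vise and lock it

## Robot

A 6-joint arm with a two-finger parallel gripper is mounted at the origin on the work surface. World frame = base frame: x ahead of the robot, y to its left, z up, the work surface at z = 0. Lengths are in mm, angles in degrees, forces in N, time in s.
With the tool pointing down it reaches from about 425 to 925 mm from the base axis. Payload 12.5 kg.
Tool frame: the origin (TCP) lies at the centre of the arm's flange, where the gripper is bolted on; the fingertips stand 173 mm ahead of it and the grasp point (between the pads) lies bot.pinch_z ahead of it (bot.pinch_z is the distance from the TCP to the grasp point, in mm); z points along the fingers, y is the line along which they close (so a half turn about z gives the same grasp; the last joint's range is limited). The gripper opens to 85 mm and grips with 20 to 120 N. Pads are 22 mm wide; open, the fingers measure 114 mm over their backs; the gripper's body (76 mm by 85 mm) begins 54 mm behind the grasp point. The pads swing forward as they close: fully open they stand 13 mm farther back than shut.
Start: joints at [67.059, 28.126, 89.318, -0, 62.55, -6.05], TCP at [181.569, 598.045, 404.727] pointing down, gripper open.
Joint ranges: [-177.58, 177.58], [-47.91, 125.51], [2.72, 160], [-65.01, 245.01], [3.68, 167.84], [-153.87, 153.87]. Speed limits (degrees/s): [127.2, 127.2, 159.86, 180, 180, 180].

## Interface

Orientations are given as a 3x3 rotation matrix whose columns are the frame's x, y, z axes.
In Python, from cell import bot, eyes, ticket gives the robot as it stands.
- The arm moves only by the tool servo_tool, never from a script. Its arguments are lists of equal length, an entry for each row: "delta_pos": the shift along the tool's x, y, z in mm, a list of three; "turn": the turn, a rotation vector about the tool's x, y, z in degrees, a list of three; "jaw": the gripper command: -1 is fully open, 1 is shut, values between are in proportion. In form: {"delta_pos": [[x, y, z], ...], "turn": [[ax, ay, az], ...], "jaw": [jaw, ...]}. A call has 1 to 20 rows; each row is the pose to reach, as a shift and turn from the pose commanded when the call began, along the tool's axes at that moment; what a row does not reach only later rows make up. A row lasts 1/12 s, in which the tool goes at most 41.7 mm and 7.16 degrees, less where a joint would pass 70% of its speed; a pose out of reach is approached as far as the arm can. A call with a gripper value outside its range is refused whole. The fingers move at their own pace and stop on an object; the grip force is fixed at half the most. Time passes only in rows, so rows that repeat a pose let the fingers close. It gives the time, the measured TCP pose, the force, the opening and the grip force at its end, in the units of the state.
- bot.read_state(): the state, without advancing time (a new reading comes with each control period).
- eyes.snapshot(name): name is "side" or "top"; returns a dict with "color" (400x640x3 uint8, red, green, blue), "range_z" (400x640 float32, mm along the optical axis (not along the pixel's ray), 0 where there is no reading), "mtx" (3x3 intrinsics, pixels), "R" (3x3) and "t" (3): a world point X has camera coordinates R X + t. Camera axes: x right, y down, z forward; pixel columns grow to the right and rows downward; lengths in mm; the calibration is good to about 2 mm. A picture is of the moment at which its call begins.
- ticket.sign_off(): hands the job in; it is judged then, once.
The state is a dict: "t": time; "joints": joint angles; "joint_velocities": joint speeds; "tau": joint torques, N m; "tcp_pos": TCP position; "tcp_rot": TCP orientation; "contact_force": force on the tool from outside, world axes, zero at the start; "moment": the same for the moment, N m; "gripper_width": opening from 0.0 (shut) to 1.0 (fully open); "grip_force": force on a finger pad.
Only numpy, scipy, OpenCV 4.12 (cv2) and the standard library are available. Lean on these libraries where they do the work, as an engineer would, in place of code of your own. Each camera call takes 0.05 s, during which the arm holds its last target. There are 200 camera calls.

## Task

The seal vise has been left swung round on its graduated swivel base. With the fingertips, push the side of the wooden vise until the index mark on the turning plate lines up with the zero line (the longest, widest line in the middle of the scale), then push the lock lever round counter-clockwise to its end stop so that the base is locked there. Only push: do not grip the vise or the lever, do not touch the clamped seal or its clamp key, leave the loose things on the bench where they are, and finish with the hand clear.

Things in the scene. Friction and masses are not known exactly. Their poses are not given: they have to be found in the camera images.
- stand: Swivel base bolted to the bench: dark round iron casting, 216 mm across at the foot, 204 mm at the top, 32 mm high, with a bright scale ring on top (77 to 102 mm from the axis). Origin: on the bench, on the turning axis; z up; scale on its -y side. Ears along +x and -x reach 135 mm out, 21 mm high; the lever's lug on +y reaches 138 mm out, 26 mm high. Place and yaw vary
- axis (a point): point on the turning axis, at the height of the turning plate's top (34 mm above the bench)
- swivel (a joint): angle of the turning plate with the vise (rad): 0 when the index mark is on the zero line, positive = index mark counter-clockwise of it seen from above. Starts between 0.5 and 1.15. Dry friction of about 0.2 N m (4 N at 50 mm from the axis) holds it wherever it is left; turns 3 rad either way
- index_mark (a point): the index mark, a black line 2.6 mm wide on the turning plate (steel disc, radius 76.5 mm, top 34 mm above the bench) beyond one short end of the vise. This point: its outer end, 77.5 mm from the axis, 34 mm above the bench. The direction from the axis to it is the vise's long direction
- zero_line (a point): inner end of the zero line, 77.5 mm from the axis on the stand's -y side, 34 mm above the bench; coincides with index_mark when the lines meet. The zero line is 21 mm long, 2.6 mm wide; the other black scale lines, every 5 degrees to 70 either side, are 6 mm long (10 mm at the tens, 14 mm at 30 and 60)
- cheek_ccw: long side of the vise on the counter-clockwise side of the index mark: 120 x 14 x 50 mm, 34 to 84 mm above the bench. Origin: centre of its underside, 31 mm beside the axis; x along the vise towards the index end, y outwards (outer face 7 mm out, 38 mm from the axis). The whole vise is a dark wooden block 120 x 76 x 50 mm centred on the axis
- cheek_cw: the opposite long side, same size; origin 31 mm beside the axis on the clockwise side, x towards the index end, its outer face 7 mm along its -y (38 mm from the axis)
- seal: square stone seal, 24 x 24 mm, clamped in the middle of the vise and fixed with it; top 102 mm above the bench, 18 mm above the vise, its top face inked dark red. Origin: centre of its underside, on the axis. Not to be touched
- clamp_key: steel wing key of the clamp screw, sticking out 16 mm from the middle of the vise's short end opposite the index mark (60 to 76 mm from the axis), wing 26 mm wide, 14 mm high, centred 64 mm above the bench; fixed with the vise. Origin: where it leaves the wood. Not to be touched
- lock (a joint): angle of the lock lever (rad): starts slack, 0 to 0.15; grows counter-clockwise seen from above; 1.2 is the end stop = fully locked. From about 1.0 rad it presses a brake shoe on the turning plate, which at 1.2 then takes over 1 N m to turn (some 25 N at 50 mm). About 0.2 to 0.3 N m to move (4 to 6 N at the grip); it stays where it is left
- lever_pivot (a point): point on the lever's vertical pivot axis, on the stand's +y side 121 mm from the turning axis, 38 mm above the bench. Round it are a steel boss of radius 12 mm and a nut, up to 53 mm above the bench
- lever_grip (a point): middle of the lever's grip, 58 mm from the pivot, 38 mm above the bench. The grip is a flat black bar 52 mm long (32 to 84 mm from the pivot), 16 mm wide in all, from 29 to 47 mm above the bench; free space of 29 mm below it. At lever value 0 the lever points 55 degrees counter-clockwise of the stand's +x
- grip_push: half of the lever's grip on its clockwise side, the face to push on: 52 x 5.5 x 18 mm; origin at its centre; x outwards along the lever
- grip_back: the other half of the lever's grip, on its counter-clockwise side, same size; origin at its centre
- stamp_tall: loose waisted wooden stamp standing upright, 72 mm high, foot radius 16 mm; origin: centre of its foot. Leave alone
- stamp_short: loose waisted wooden stamp standing upright, 55 mm high, foot radius 19 mm; origin: centre of its foot. Leave alone
- stone_blank: loose square stone blank standing upright, 25 x 25 x 60 mm; origin: centre of its foot. Leave alone
- graver: loose flat steel graver with a rubber grip lying on the bench, 170 x 13 x 11 mm, long along its x; origin under its middle. Leave alone
- paste_jar: loose round white lidded jar, radius 36 mm, 50 mm high; origin: centre of its foot. Leave alone
- phone: loose black phone lying flat, 150 x 72 x 9 mm; origin under its middle. Leave alone
- brush: loose brush lying on the bench, about 200 mm long; leave alone

How it is judged:
By the outcome, as a careful person would: the job done as asked, in the order asked, and still so for the second after the job is handed in, with the robot touching nothing.
It also fails if it takes over 56 s, if anything falls off the work surface, if the arm or the gripper's body presses on something with over 40 N, if the wrist force passes 120 N, or if a joint passes its speed limit or range.

## Working session

There is one attempt and no reset: what is moved stays moved. The work goes in short steps, Python scripts to look and compute and a tool call to move; the robot and the scene stay as the last step left them, time stands still between calls to the robot, and variables do not carry over. Pictures are saved under pics/ and viewed, at most 10 in all, crops included, and the job is handed in when it is done.

Besides the shell and the picture viewer there is one more tool, called by a JSON object that holds its "name" and its "arguments". servo_tool: Moves the arm, as the interface text tells. Its arguments: {"type":"object","properties":{"delta_pos":{"type":"array","items":{"type":"array","items":{"type":"number"}}},"turn":{"type":"array","items":{"type":"array","items":{"type":"number"}}},"jaw":{"type":"array","items":{"type":"number"}}},"required":["delta_pos","turn","jaw"]}

```bash
mkdir -p pics; ls
python3 - <<'E'
from cell import bot,eyes
import cv2,numpy as np
for n in("top","side"):
    s=eyes.snapshot(n); np.savez("s0_%s.npz"%n,**s)
    cv2.imwrite("pics/%s0.png"%n,s["color"][:,:,::-1]); print(n,s["mtx"],s["R"],s["t"], -s["R"].T@s["t"])
r=bot.read_state(); print(r["t"],r["tcp_pos"],r["tcp_rot"],r["contact_force"],r["gripper_width"],bot.pinch_z)
E
```

```text
pics
top [[462.58791206   0.         314.97034881]
 [  0.         462.58791206 195.92943501]
 [  0.           0.           1.        ]] [[ 0.0079499  -0.99992982  0.00878415]
 [-0.99912089 -0.00830444 -0.04109128]
 [ 0.04116134 -0.00844975 -0.99911678]] [ -31.07853596  579.51061613 1624.25031196] [ 512.39191031  -12.53932843 1646.90157599]
side [[456.46573822   0.         321.47547492]
 [  0.         456.46573822 194.88162211]
 [  0.           0.           1.        ]] [[ 0.9539183  -0.29907199 -0.02440937]
 [-0.19911748 -0.57004538 -0.79712012]
 [ 0.22448186  0.76524781 -0.60332718]] [-578.3739984   172.55527802 1627.66493413] [  220.69907002 -1320.1781439   1105.4440432 ]
0.1 [181.54846334 598.02028882 404.19272271] [[-9.56856826e-01  2.90559503e-01 -4.34659029e-04]
 [ 2.90559788e-01  9.56856413e-01 -9.02672527e-04]
 [ 1.53626199e-04 -9.90022805e-04 -9.99999498e-01]] [-0.05051     0.37478317  0.42688422] 1.0033802010541575 154.70000000000002
```

View pics/top0.png

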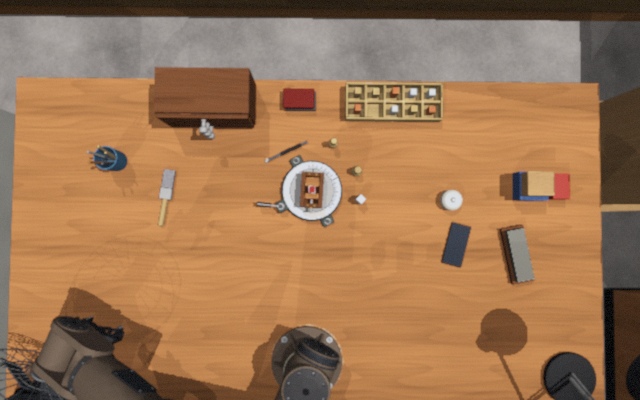

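View pics/side0.png

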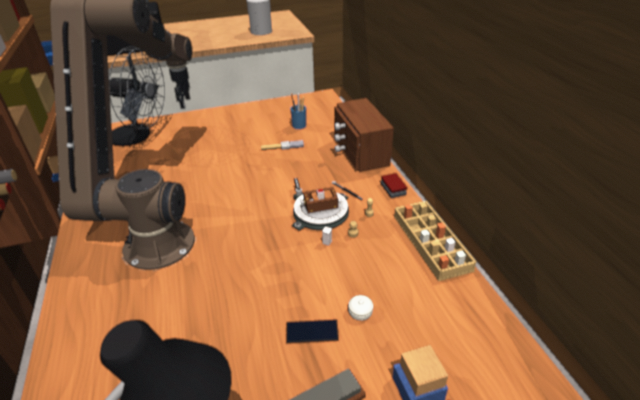

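The top view shows the stand at about (312,190), with ears at (296,160) and (327,221). The lug is at (281,207) and the lever points left to (257,204). I'll zoom in on both views.

Run:
```python
import cv2,numpy as np
a=np.load("s0_top.npz")["color"][145:235,245:375,::-1]; b=np.load("s0_side.npz")["color"][170:240,270:400,::-1]
cv2.imwrite("pics/t1.png",cv2.resize(a,None,fx=6,fy=6,interpolation=cv2.INTER_CUBIC))
cv2.imwrite("pics/s1.png",cv2.resize(b,None,fx=6,fy=6,interpolation=cv2.INTER_CUBIC))
```

```text
(no output)
```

View pics/t1.png

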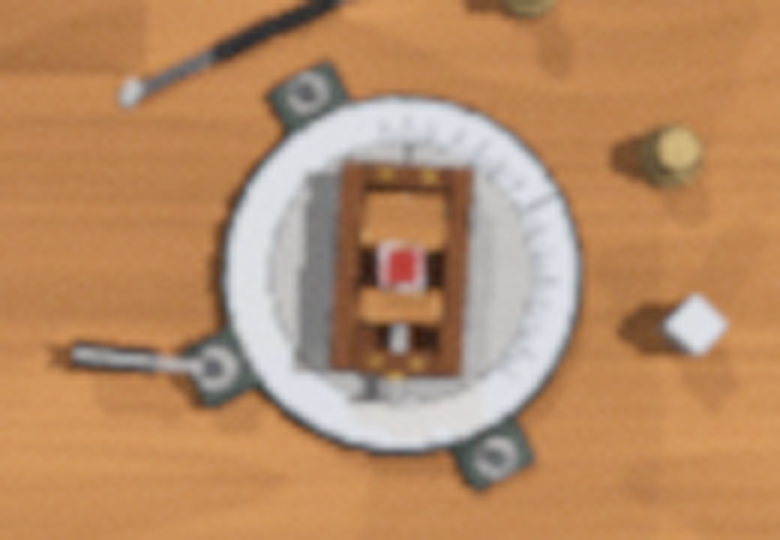

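View pics/s1.png

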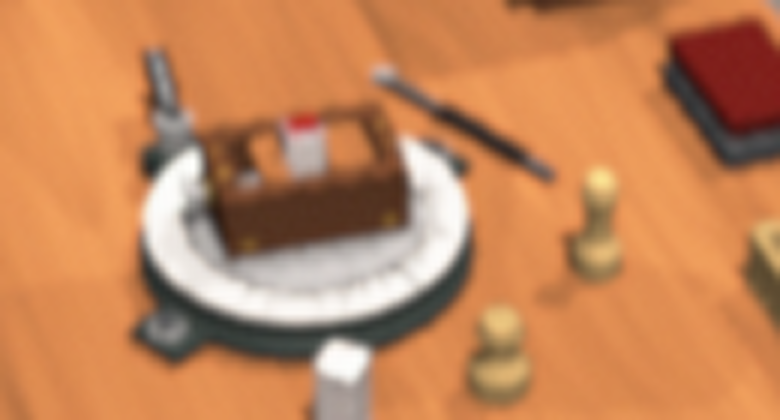

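The index mark in the crop is at (408,150), pointing towards world +X. The zero line is at (543,205), and the lever runs from its pivot at (217,367) to about (75,353). Next I'll measure the axis, stand yaw, vise angle and lever.

```bash
cat > h.py <<'E'
import numpy as np,cv2
def ray(s,uv,z):
    uv=np.atleast_2d(np.float64(uv)); d=np.c_[(uv-s["mtx"][:2,2])/[s["mtx"][0,0],s["mtx"][1,1]],np.ones(len(uv))]@s["R"]
    c=-s["R"].T@s["t"]; return (c+d*((z-c[2])/d[:,2])[:,None])[:,:2]
def proj(s,X):
    p=X@s["R"].T+s["t"]; p=p@s["mtx"].T; return p[:,:2]/p[:,2:]
def ang(v): return np.degrees(np.arctan2(v[...,1],v[...,0]))
def axis(s,c=(312,190)):
    hsv=cv2.cvtColor(s["color"],cv2.COLOR_RGB2HSV)
    m=((hsv[...,1]<70)&(hsv[...,2]>110)).astype(np.uint8); v,u=np.mgrid[:400,:640]
    m[np.hypot(u-c[0],v-c[1])>34]=0
    m=cv2.morphologyEx(m,cv2.MORPH_OPEN,np.ones((3,3)))
    k=max(cv2.findContours(m,0,cv2.CHAIN_APPROX_NONE)[0],key=len)
    P=ray(s,cv2.convexHull(k)[:,0],32); (x,y),r=cv2.minEnclosingCircle(np.float32(P))
    e=cv2.fitEllipse(np.float32(ray(s,k[:,0],32))); return np.array([x,y]),r,e
def vise(s,A):
    v,u=np.mgrid[:400,:640]; uv=np.c_[u.ravel(),v.ravel()]; P=ray(s,uv,84)
    hsv=cv2.cvtColor(s["color"],cv2.COLOR_RGB2HSV).reshape(-1,3)
    k=(np.hypot(*(P-A).T)<76)&(hsv[:,1]>90)&(hsv[:,2]>30)
    h=cv2.convexHull(np.float32(P[k])); (c,sz,a)=cv2.minAreaRect(h)
    m=cv2.moments(h); th=0.5*np.degrees(np.arctan2(2*m["mu11"],m["mu20"]-m["mu02"]))
    return c,sz,a,th
def profile(s,A,r0,r1,z,a):
    g=cv2.cvtColor(s["color"],cv2.COLOR_RGB2GRAY).astype(np.float32); o=[]
    for r in np.arange(r0,r1,1.):
        p=proj(s,np.c_[A[0]+r*np.cos(np.radians(a)),A[1]+r*np.sin(np.radians(a)),0*a+z]).astype(np.float32)
        o.append(cv2.remap(g,p[:,0],p[:,1],cv2.INTER_CUBIC).ravel())
    return np.mean(o,0)
E
python3 - <<'E'
from h import *
s=dict(np.load("s0_top.npz")); 
A,r,e=axis(s); print(A,r,e); A2=np.array(e[0])
c=lambda u,v:[245+(u+.5)/6-.5,145+(v+.5)/6-.5]
E1,E2=ray(s,[c(307,92),c(497,457)],23); print("ears",E1,E2,(E1+E2)/2,np.linalg.norm(E1-E2),"yaw",ang(E1-E2))
A=(E1+E2)/2
print(vise(s,A2),vise(s,A))
print("mark",ang(ray(s,c(408,150),34)-A),"zero",ang(ray(s,c(543,205),32)-A))
a=np.arange(-110,40,.5); p=profile(s,A,90,98,32,a); p2=profile(s,A,66,76,34,a)
for q,n in((p,"scale"),(p2,"plate")):
    b=cv2.GaussianBlur(q[None],(0,0),1)[0]; i=[j for j in range(2,len(b)-2) if b[j]==b[j-2:j+3].min()]
    print(n,[(a[j],int(b[j])) for j in i])
P,T=ray(s,[c(217,367)],53)[0],ray(s,[c(75,353)],40)[0]; print("pivot",P,ang(P-A),np.linalg.norm(P-A),"tip",T,ang(T-P),np.linalg.norm(T-P))
E
```

```text
[596.16436768  -8.10992146] 110.41144561767578 ((598.9161987304688, -13.628508567810059), (204.75152587890625, 208.2656707763672), 18.296756744384766)
ears [705.72679519  42.4611641 ] [492.54748125 -70.61083035] [599.13713822 -14.07483313] 241.31037238441044 yaw 27.94183282553676
((597.5848999023438, -13.404457092285156), (72.3091049194336, 117.78507232666016), 87.16717529296875, np.float64(-1.851748025007594)) ((597.5848999023438, -13.404457092285156), (72.3091049194336, 117.78507232666016), 87.16717529296875, np.float64(-1.851748025007594))
mark [-2.40846817] zero [-63.69628698]
scale [(np.float64(-102.5), 221), (np.float64(-92.0), 217), (np.float64(-82.0), 221), (np.float64(-76.5), 221), (np.float64(-71.5), 219), (np.float64(-62.5), 192), (np.float64(-56.0), 221), (np.float64(-51.5), 219), (np.float64(-42.0), 219), (np.float64(-32.5), 214), (np.float64(-22.5), 216), (np.float64(-10.5), 221), (np.float64(-1.5), 215), (np.float64(8.0), 220), (np.float64(15.5), 221), (np.float64(23.0), 222), (np.float64(26.0), 222), (np.float64(28.5), 222), (np.float64(33.0), 222), (np.float64(35.5), 222)]
plate [(np.float64(-104.5), 189), (np.float64(-84.5), 193), (np.float64(-75.0), 190), (np.float64(-64.0), 193), (np.float64(-59.0), 192), (np.float64(-49.0), 194), (np.float64(-32.0), 119), (np.float64(-2.5), 150), (np.float64(27.0), 119)]
pivot [543.23377987  91.54708653] 117.89128435926949 119.50387184675623 tip [550.9159051  174.57116073] 84.71353781532962 83.3787259776897
```

{"name": "servo_tool", "arguments": {"delta_pos": [[-605, -393, 0], [-605, -393, 0], [-605, -393, 0], [-605, -393, 0], [-605, -393, 0], [-605, -393, 0], [-605, -393, 0], [-605, -393, 0], [-605, -393, 0], [-605, -393, 0], [-605, -393, 0], [-605, -393, 0], [-605, -393, 0], [-605, -393, 0], [-605, -393, 0], [-605, -393, 0], [-605, -393, 0], [-605, -393, 0], [-605, -393, 0], [-605, -393, 0]], "turn": [[0, 0, 75.4], [0, 0, 75.4], [0, 0, 75.4], [0, 0, 75.4], [0, 0, 75.4], [0, 0, 75.4], [0, 0, 75.4], [0, 0, 75.4], [0, 0, 75.4], [0, 0, 75.4], [0, 0, 75.4], [0, 0, 75.4], [0, 0, 75.4], [0, 0, 75.4], [0, 0, 75.4], [0, 0, 75.4], [0, 0, 75.4], [0, 0, 75.4], [0, 0, 75.4], [0, 0, 75.4]], "jaw": [1, 1, 1, 1, 1, 1, 1, 1, 1, 1, 1, 1, 1, 1, 1, 1, 1, 1, 1, 1]}}

```text
t: 1.77
tcp_pos: [646.2, 45.9, 403.9]
tcp_rot: [[0.041, 0.999, -0.001], [0.999, -0.041, 0.0], [0.0, -0.001, -1.0]]
contact_force: [-0.7, 0.4, 0.6]
gripper_width: 0.002
grip_force: 0.0
```

{"name": "servo_tool", "arguments": {"delta_pos": [[0, 0, 40], [0, 0, 80], [0, 0, 120], [0, 0, 150], [0, 0, 170], [0, 0, 180], [0, 0, 183], [0, 0, 183], [-2, 0, 183], [-4, 0, 183], [-6, 0, 183], [-8, 0, 183], [-8, 0, 183]], "turn": [[0, 0, 0], [0, 0, 0], [0, 0, 0], [0, 0, 0], [0, 0, 0], [0, 0, 0], [0, 0, 0], [0, 0, 0], [0, 0, 0], [0, 0, 0], [0, 0, 0], [0, 0, 0], [0, 0, 0]], "jaw": [1, 1, 1, 1, 1, 1, 1, 1, 1, 1, 1, 1, 1]}}

```text
t: 2.85
tcp_pos: [646.0, 37.7, 222.3]
tcp_rot: [[0.04, 0.999, 0.001], [0.999, -0.04, 0.0], [0.0, 0.001, -1.0]]
contact_force: [-0.3, 0.3, 0.5]
gripper_width: 0.002
grip_force: 0.0
```

Run:
```python
from h import *; from cell import eyes
o=[]
for n,(r,c) in {"top":((140,240),(245,375)),"side":((150,240),(270,400))}.items():
    s=eyes.snapshot(n); o.append(cv2.resize(s["color"][r[0]:r[1],c[0]:c[1],::-1],(400,300),interpolation=cv2.INTER_CUBIC))
cv2.imwrite("pics/c2.png",np.hstack(o))
```

```text
(no output)
```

View pics/c2.png

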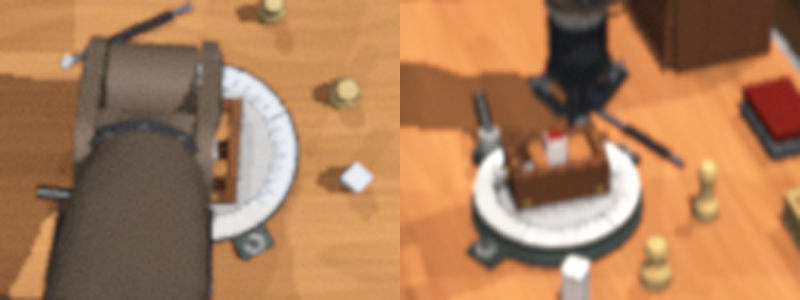

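In the side view the fingers are behind the vise, clear of it and the seal. The body sits above the seal. I'll work out the push arc next.

Run:
```python
import numpy as np
for t in [0,0]+list(np.arange(3,55,3)):
    r=np.radians(t); print([round(-45*np.sin(r)+49*np.cos(r)-53.5,1),round(45*np.cos(r)+49*np.sin(r)-44.9,1),0],t)
```

```text
[np.float64(-4.5), np.float64(0.1), 0] 0
[np.float64(-4.5), np.float64(0.1), 0] 0
[np.float64(-6.9), np.float64(2.6), 0] 3
[np.float64(-9.5), np.float64(5.0), 0] 6
[np.float64(-12.1), np.float64(7.2), 0] 9
[np.float64(-14.9), np.float64(9.3), 0] 12
[np.float64(-17.8), np.float64(11.2), 0] 15
[np.float64(-20.8), np.float64(13.0), 0] 18
[np.float64(-23.9), np.float64(14.7), 0] 21
[np.float64(-27.0), np.float64(16.1), 0] 24
[np.float64(-30.3), np.float64(17.4), 0] 27
[np.float64(-33.6), np.float64(18.6), 0] 30
[np.float64(-36.9), np.float64(19.5), 0] 33
[np.float64(-40.3), np.float64(20.3), 0] 36
[np.float64(-43.7), np.float64(20.9), 0] 39
[np.float64(-47.2), np.float64(21.3), 0] 42
[np.float64(-50.7), np.float64(21.6), 0] 45
[np.float64(-54.2), np.float64(21.6), 0] 48
[np.float64(-57.6), np.float64(21.5), 0] 51
[np.float64(-61.1), np.float64(21.2), 0] 54
```

{"name": "servo_tool", "arguments": {"delta_pos": [[-2.5, 0, 0], [-4.5, 0, 0], [-6.9, 2.6, 0], [-9.5, 5, 0], [-12.1, 7.2, 0], [-14.9, 9.3, 0], [-17.8, 11.2, 0], [-17.8, 11.2, 0]], "turn": [[0, 0, 0], [0, 0, 0], [0, 0, 3], [0, 0, 6], [0, 0, 9], [0, 0, 12], [0, 0, 15], [0, 0, 15]], "jaw": [1, 1, 1, 1, 1, 1, 1, 1]}}

```text
t: 3.62
tcp_pos: [656.6, 19.7, 221.6]
tcp_rot: [[0.3, 0.954, -0.0], [0.954, -0.3, 0.0], [0.0, -0.0, -1.0]]
contact_force: [0.4, 0.8, -0.6]
gripper_width: -0.002
grip_force: 0.0
```

{"name": "servo_tool", "arguments": {"delta_pos": [[-2.4, 2.5, 0], [-5, 4.9, 0], [-7.6, 7.1, 0], [-10.4, 9.2, 0], [-13.3, 11.1, 0], [-16.3, 12.9, 0], [-19.4, 14.6, 0], [-22.5, 16, 0], [-25.8, 17.3, 0], [-29.1, 18.5, 0], [-32.4, 19.4, 0], [-35.8, 20.2, 0], [-39.2, 20.8, 0]], "turn": [[0, 0, 3], [0, 0, 6], [0, 0, 9], [0, 0, 12], [0, 0, 15], [0, 0, 18], [0, 0, 21], [0, 0, 24], [0, 0, 27], [0, 0, 30], [0, 0, 33], [0, 0, 36], [0, 0, 39]], "jaw": [1, 1, 1, 1, 1, 1, 1, 1, 1, 1, 1, 1, 1]}}

```text
t: 4.7
tcp_pos: [664.7, -23.4, 221.6]
tcp_rot: [[0.832, 0.555, 0.0], [0.555, -0.832, 0.0], [0.001, -0.0, -1.0]]
contact_force: [1.8, 3.1, -2.0]
gripper_width: -0.002
grip_force: 1.4
```

{"name": "servo_tool", "arguments": {"delta_pos": [[0, 0, 0], [5, 0, 0], [15, 0, 0], [15, 0, -40], [15, 0, -80], [15, 0, -120], [15, 0, -120]], "turn": [[0, 0, 0], [0, 0, 0], [0, 0, 0], [0, 0, 0], [0, 0, 0], [0, 0, 0], [0, 0, 0]], "jaw": [1, 1, 1, 1, 1, 1, 1]}}

```text
t: 5.28
tcp_pos: [678.5, -14.6, 350.0]
tcp_rot: [[0.83, 0.557, 0.012], [0.557, -0.831, -0.001], [0.009, 0.008, -1.0]]
contact_force: [0.2, -0.8, -0.2]
gripper_width: -0.001
grip_force: 0.0
```

{"name": "servo_tool", "arguments": {"delta_pos": [[128, -335, -30], [128, -335, -30], [128, -335, -30], [128, -335, -30], [128, -335, -30], [128, -335, -30], [128, -335, -30], [128, -335, -30], [128, -335, -30], [128, -335, -30], [128, -335, -30]], "turn": [[0, 0, 0], [0, 0, 0], [0, 0, 0], [0, 0, 0], [0, 0, 0], [0, 0, 0], [0, 0, 0], [0, 0, 0], [0, 0, 0], [0, 0, 0], [0, 0, 0]], "jaw": [1, 1, 1, 1, 1, 1, 1, 1, 1, 1, 1]}}

```text
t: 6.2
tcp_pos: [597.1, 336.6, 371.6]
tcp_rot: [[0.829, 0.559, 0.0], [0.559, -0.829, 0.0], [0.0, 0.0, -1.0]]
contact_force: [0.4, -1.1, -0.1]
gripper_width: 0.002
grip_force: 0.0
```

```bash
cat > m.py <<'E'
import sys
from h import *; from cell import eyes
s=eyes.snapshot("top"); np.savez("s_%s.npz"%sys.argv[1],**s)
A,r,e=axis(s); A=np.array(e[0]); print(e); A=np.array([599.,-14])
print("vise",vise(s,A))
for n,z,r0,r1 in(("scale",32,86,98),("zero-in",32,79,88),("plate",34,68,76)):
    a=np.arange(-85,-40,.25); b=cv2.GaussianBlur(profile(s,A,r0,r1,z,a)[None],(0,0),3)[0]
    i=[j for j in range(3,len(b)-3) if b[j]==b[j-3:j+4].min()]; print(n,[(float(a[j]),int(b[j])) for j in i],int(b.max()))
cv2.imwrite("pics/%s.png"%sys.argv[1],cv2.resize(s["color"][145:235,245:375,::-1],None,fx=6,fy=6,interpolation=cv2.INTER_CUBIC))
E
python3 m.py a1
```

```text
((599.2665405273438, -12.829985618591309), (206.03305053710938, 214.4679412841797), 129.20457458496094)
vise ((598.26904296875, -11.900779724121094), (73.1972885131836, 117.46058654785156), 33.50299835205078, np.float64(-56.93283354489816))
scale [(-81.25, 229), (-71.25, 228), (-62.25, 203), (-51.75, 225), (-42.0, 225)] 233
zero-in [(-82.0, 214), (-71.5, 209), (-62.5, 201), (-51.75, 214), (-41.5, 205)] 225
plate [(-75.25, 196), (-56.25, 166)] 204
```

View pics/a1.png

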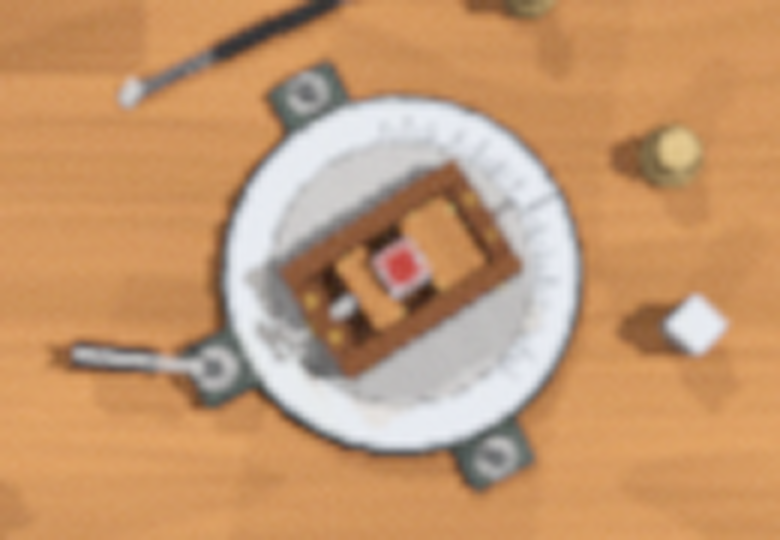

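The index is at -56.5° and the zero line at -62.3°, so 5.8° remain. I'll go back to the back-off point and push the rest.

{"name": "servo_tool", "arguments": {"delta_pos": [[-128, 335, 30], [-128, 335, 30], [-128, 335, 30], [-128, 335, 30], [-128, 335, 30], [-128, 335, 30], [-128, 335, 30], [-128, 335, 30], [-128, 335, 30], [-128, 335, 30], [-128, 335, 30], [-128, 335, 60], [-128, 335, 95], [-128, 335, 125], [-128, 335, 145], [-128, 335, 150], [-128, 335, 150], [-135, 335, 150], [-140, 335, 150], [-141, 335, 150]], "turn": [[0, 0, 0], [0, 0, 0], [0, 0, 0], [0, 0, 0], [0, 0, 0], [0, 0, 0], [0, 0, 0], [0, 0, 0], [0, 0, 0], [0, 0, 0], [0, 0, 0], [0, 0, 0], [0, 0, 0], [0, 0, 0], [0, 0, 0], [0, 0, 0], [0, 0, 0], [0, 0, 0], [0, 0, 0], [0, 0, 0]], "jaw": [1, 1, 1, 1, 1, 1, 1, 1, 1, 1, 1, 1, 1, 1, 1, 1, 1, 1, 1, 1]}}

```text
t: 7.92
tcp_pos: [665.8, -22.9, 223.4]
tcp_rot: [[0.832, 0.555, 0.002], [0.555, -0.832, -0.0], [0.001, 0.001, -1.0]]
contact_force: [0.1, -0.1, -0.4]
gripper_width: -0.002
grip_force: 0.0
```

{"name": "servo_tool", "arguments": {"delta_pos": [[-2, 0, 0], [-2.8, 0.9, 0], [-3.6, 1.7, 0], [-4.5, 2.5, 0], [-5.3, 3.3, 0], [-6.1, 4.1, 0], [-6.8, 4.7, 0], [-6.8, 4.7, 0], [-1.8, 5.2, 0], [8, 6.2, 0], [8, 6.2, -40], [8, 6.2, -80], [8, 6.2, -120]], "turn": [[0, 0, 0], [0, 0, 1], [0, 0, 2], [0, 0, 3], [0, 0, 4], [0, 0, 5], [0, 0, 5.8], [0, 0, 5.8], [0, 0, 5.8], [0, 0, 5.8], [0, 0, 5.8], [0, 0, 5.8], [0, 0, 5.8]], "jaw": [1, 1, 1, 1, 1, 1, 1, 1, 1, 1, 1, 1, 1]}}

```text
t: 9.0
tcp_pos: [676.7, -22.8, 341.9]
tcp_rot: [[0.884, 0.468, -0.004], [0.468, -0.884, 0.0], [-0.003, -0.002, -1.0]]
contact_force: [1.0, -1.3, 0.5]
gripper_width: 0.003
grip_force: 0.0
```

{"name": "servo_tool", "arguments": {"delta_pos": [[94, -345, -30], [94, -345, -30], [94, -345, -30], [94, -345, -30], [94, -345, -30], [94, -345, -30], [94, -345, -30], [94, -345, -30], [94, -345, -30], [94, -345, -30], [94, -345, -30]], "turn": [[0, 0, 0], [0, 0, 0], [0, 0, 0], [0, 0, 0], [0, 0, 0], [0, 0, 0], [0, 0, 0], [0, 0, 0], [0, 0, 0], [0, 0, 0], [0, 0, 0]], "jaw": [1, 1, 1, 1, 1, 1, 1, 1, 1, 1, 1]}}

```text
t: 9.92
tcp_pos: [597.4, 327.5, 371.1]
tcp_rot: [[0.882, 0.471, -0.001], [0.471, -0.882, -0.001], [-0.002, 0.0, -1.0]]
contact_force: [0.1, 0.4, -0.0]
gripper_width: -0.002
grip_force: 0.0
```

```bash
python3 m.py a2
```

```text
((599.0487670898438, -12.929590225219727), (206.25706481933594, 213.8213653564453), 130.37576293945312)
vise ((598.49169921875, -12.205314636230469), (72.71418762207031, 116.57481384277344), 27.1151180267334, np.float64(-61.84455151375389))
scale [(-81.25, 229), (-71.25, 227), (-62.25, 203), (-51.5, 225), (-42.25, 225)] 233
zero-in [(-82.0, 213), (-71.5, 209), (-62.25, 201), (-52.0, 213), (-41.75, 204)] 226
plate [(-74.5, 197), (-61.25, 177)] 205
```

View pics/a2.png

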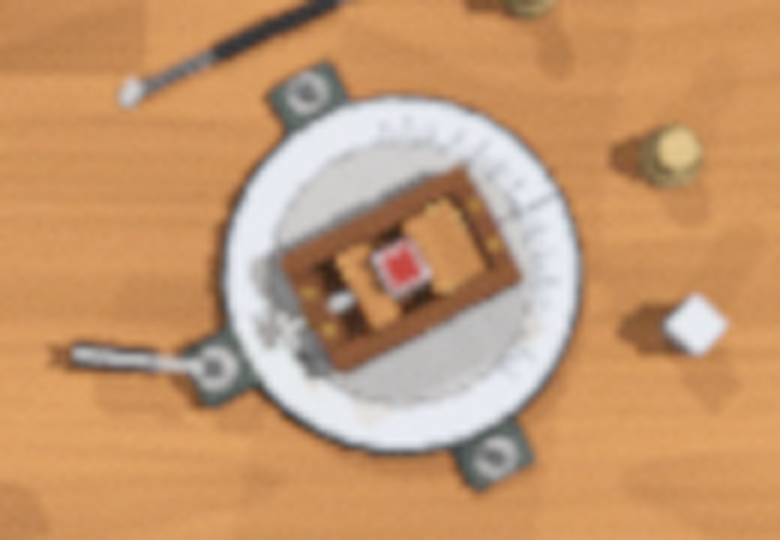

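The mark now sits almost on the zero line, reading -61.3 to -61.8° against -62.25°. I'll take one finer sub-pixel check using both views.

```bash
cat > f.py <<'E'
import sys
from h import *; from cell import eyes
a=np.arange(-85,-40,.1)
def cen(s,A,r0,r1,z,c):
    b=profile(s,A,r0,r1,z,a); k=abs(a-c)<4.2; base=np.polyval(np.polyfit(a[(abs(a-c)<4.8)&(abs(a-c)>3.2)],b[(abs(a-c)<4.8)&(abs(a-c)>3.2)],1),a)
    w=np.clip(base-b,0,None)*k; return round(float((w*a).sum()/w.sum()),2),round(float(w.max()))
for n in("top","side"):
    sh=[eyes.snapshot(n) for _ in range(4)]; s=dict(sh[0]); s["color"]=np.mean([q["color"] for q in sh],0).astype(np.uint8)
    A=np.array([599.,-14])
    if n=="side":
        P=axis(s,(321,207))[2]; print("side ellipse",P); A=np.array(P[0])
    print(n,"mark",[cen(s,A,r,r+3,34,-62) for r in(66,69,72)],"zero",[cen(s,A,r,r+4,32.5,-62) for r in(79,83,87,91,94)])
    if n=="top": print([cen(s,A,86,98,32.5,c) for c in(-92+20,-52,-42)])
E
python3 f.py
```

```text
top mark [(-61.75, 17), (-61.72, 19), (-61.63, 20)] zero [(-62.06, 16), (-62.22, 30), (-62.26, 31), (-62.24, 30), (-62.25, 29)]
[(-71.34, 5), (-51.91, 7), (-42.57, 3)]
side ellipse ((595.264404296875, -8.077905654907227), (190.62973022460938, 234.41314697265625), 179.8624267578125)
side mark [(-62.61, 3), (-61.82, 2), (-63.42, 7)] zero [(-63.05, 10), (-63.71, 8), (-63.57, 10), (-63.47, 9), (-63.61, 11)]
```

Top view gives about 0.5° still to go, so I'll make one small nudge.

{"name": "servo_tool", "arguments": {"delta_pos": [[-94, 345, 30], [-94, 345, 30], [-94, 345, 30], [-94, 345, 30], [-94, 345, 30], [-94, 345, 30], [-94, 345, 30], [-94, 345, 30], [-94, 345, 30], [-94, 345, 30], [-94, 345, 30], [-94, 345, 60], [-94, 345, 95], [-94, 345, 125], [-94, 345, 145], [-94, 345, 150], [-94, 345, 150], [-101, 345, 150], [-106, 345, 150], [-107, 345, 150]], "turn": [[0, 0, 0], [0, 0, 0], [0, 0, 0], [0, 0, 0], [0, 0, 0], [0, 0, 0], [0, 0, 0], [0, 0, 0], [0, 0, 0], [0, 0, 0], [0, 0, 0], [0, 0, 0], [0, 0, 0], [0, 0, 0], [0, 0, 0], [0, 0, 0], [0, 0, 0], [0, 0, 0], [0, 0, 0], [0, 0, 0]], "jaw": [1, 1, 1, 1, 1, 1, 1, 1, 1, 1, 1, 1, 1, 1, 1, 1, 1, 1, 1, 1]}}

```text
t: 12.03
tcp_pos: [664.3, -29.6, 223.4]
tcp_rot: [[0.884, 0.468, 0.002], [0.468, -0.884, -0.0], [0.001, 0.001, -1.0]]
contact_force: [-0.1, 0.6, -0.8]
gripper_width: 0.004
grip_force: 0.0
```

{"name": "servo_tool", "arguments": {"delta_pos": [[-1, 0, 0], [-2, 0, 0], [-2.2, 0.2, 0], [-2.4, 0.4, 0], [-2.4, 0.4, 0], [2, 0.4, 0], [13, 0.4, 0], [13, 0.4, -40], [13, 0.4, -80], [13, 0.4, -120]], "turn": [[0, 0, 0], [0, 0, 0], [0, 0, 0.2], [0, 0, 0.5], [0, 0, 0.5], [0, 0, 0.5], [0, 0, 0.5], [0, 0, 0.5], [0, 0, 0.5], [0, 0, 0.5]], "jaw": [1, 1, 1, 1, 1, 1, 1, 1, 1, 1]}}

```text
t: 12.87
tcp_pos: [676.6, -23.4, 342.0]
tcp_rot: [[0.888, 0.461, -0.003], [0.461, -0.888, 0.0], [-0.003, -0.002, -1.0]]
contact_force: [0.7, -1.1, 0.9]
gripper_width: 0.001
grip_force: 0.0
```

{"name": "servo_tool", "arguments": {"delta_pos": [[94, -345, -30], [94, -345, -30], [94, -345, -30], [94, -345, -30], [94, -345, -30], [94, -345, -30], [94, -345, -30], [94, -345, -30], [94, -345, -30], [94, -345, -30], [94, -345, -30]], "turn": [[0, 0, 0], [0, 0, 0], [0, 0, 0], [0, 0, 0], [0, 0, 0], [0, 0, 0], [0, 0, 0], [0, 0, 0], [0, 0, 0], [0, 0, 0], [0, 0, 0]], "jaw": [1, 1, 1, 1, 1, 1, 1, 1, 1, 1, 1]}}

```text
t: 13.78
tcp_pos: [600.6, 327.5, 371.1]
tcp_rot: [[0.887, 0.463, -0.001], [0.463, -0.887, -0.001], [-0.001, 0.0, -1.0]]
contact_force: [0.5, -0.1, 0.5]
gripper_width: -0.003
grip_force: 0.0
```

```bash
python3 f.py; python3 m.py a3
```

```text
top mark [(-62.01, 24), (-62.07, 29), (-62.11, 23)] zero [(-62.16, 16), (-62.17, 30), (-62.23, 32), (-62.21, 31), (-62.25, 29)]
[(-71.32, 5), (-51.96, 7), (-42.68, 2)]
side ellipse ((595.2713012695312, -8.39999771118164), (190.70797729492188, 233.768798828125), 0.03444821387529373)
side mark [(-62.61, 3), (-64.18, 2), (-63.66, 6)] zero [(-62.91, 10), (-63.53, 9), (-63.4, 10), (-63.31, 10), (-63.52, 11)]
((599.0646362304688, -12.99952220916748), (206.37049865722656, 213.8819580078125), 129.9734649658203)
vise ((598.8368530273438, -12.859405517578125), (72.6957778930664, 118.05394744873047), 27.115076065063477, np.float64(-62.48743435651114))
scale [(-81.25, 230), (-71.25, 228), (-62.25, 204), (-51.5, 225), (-42.0, 225)] 233
zero-in [(-82.0, 214), (-71.5, 209), (-62.25, 201), (-52.0, 214), (-41.5, 204)] 226
plate [(-74.75, 198), (-62.25, 171)] 204
```

The lines agree within about 0.15°, so now the lever. I'll move beside its clockwise face and descend.

{"name": "servo_tool", "arguments": {"delta_pos": [[-97, 144, 0], [-97, 144, 0], [-97, 144, 0], [-97, 144, 0], [-97, 144, 0], [-97, 144, 0], [-97, 144, 0], [-97, 144, 40], [-97, 144, 80], [-97, 144, 120], [-97, 144, 145], [-97, 144, 160], [-97, 144, 168], [-97, 144, 168], [-97, 144, 168]], "turn": [[0, 0, 32.9], [0, 0, 32.9], [0, 0, 32.9], [0, 0, 32.9], [0, 0, 32.9], [0, 0, 32.9], [0, 0, 32.9], [0, 0, 32.9], [0, 0, 32.9], [0, 0, 32.9], [0, 0, 32.9], [0, 0, 32.9], [0, 0, 32.9], [0, 0, 32.9], [0, 0, 32.9]], "jaw": [1, 1, 1, 1, 1, 1, 1, 1, 1, 1, 1, 1, 1, 1, 1]}}

```text
t: 15.48
tcp_pos: [581.7, 154.3, 204.0]
tcp_rot: [[0.996, -0.094, 0.0], [-0.094, -0.996, 0.0], [0.0, -0.0, -1.0]]
contact_force: [0.1, -0.0, 0.4]
gripper_width: -0.004
grip_force: 0.0
```

Run:
```python
from cell import bot
import numpy as np
s=bot.read_state(); print(s["tcp_pos"],s["contact_force"],s["joints"])
R=s["tcp_rot"];p=s["tcp_pos"];P=np.array([542.6,93.2]);a0=84.7
for th in range(0,69,4):
    a=np.radians(a0+th); q=P+65*np.array([np.cos(a),np.sin(a)])+19*np.array([np.sin(a),-np.cos(a)])
    print(th,(R.T@np.r_[q-p[:2],0])[:2].round(1))
```

```text
[581.66489902 154.34576847 204.0437825 ] [ 0.1295931  -0.02568832  0.36759588] [8.57324931e+00 4.09722030e+01 1.01954979e+02 1.18477897e-02
 3.70454718e+01 1.03929076e+02]
0 [-14.3  -0.5]
4 [-18.8  -1.7]
8 [-23.5  -2.5]
12 [-28.2  -3. ]
16 [-32.9  -3.2]
20 [-37.6  -3. ]
24 [-42.3  -2.6]
28 [-47.   -1.8]
32 [-51.6  -0.6]
36 [-56.1   0.8]
40 [-60.5   2.6]
44 [-64.7   4.6]
48 [-68.8   7. ]
52 [-72.8   9.6]
56 [-76.5  12.5]
60 [-80.   15.6]
64 [-83.3  19. ]
68 [-86.4  22.6]
```

{"name": "servo_tool", "arguments": {"delta_pos": [[-5, 0, 0], [-10, -0.5, 0], [-14.3, -0.5, 0], [-18.8, -1.7, 0], [-23.5, -2.5, 0], [-28.2, -3, 0], [-32.9, -3.2, 0], [-37.6, -3, 0], [-42.3, -2.6, 0], [-47, -1.8, 0], [-51.6, -0.6, 0], [-56.1, 0.8, 0], [-60.5, 2.6, 0], [-64.7, 4.6, 0], [-68.8, 7, 0]], "turn": [[0, 0, 0], [0, 0, 0], [0, 0, 0], [0, 0, -4], [0, 0, -8], [0, 0, -12], [0, 0, -16], [0, 0, -20], [0, 0, -24], [0, 0, -28], [0, 0, -32], [0, 0, -36], [0, 0, -40], [0, 0, -44], [0, 0, -48]], "jaw": [1, 1, 1, 1, 1, 1, 1, 1, 1, 1, 1, 1, 1, 1, 1]}}

```text
t: 16.73
tcp_pos: [512.2, 153.3, 204.7]
tcp_rot: [[0.735, 0.678, 0.003], [0.678, -0.735, 0.001], [0.003, 0.002, -1.0]]
contact_force: [3.1, 1.1, 1.5]
gripper_width: 0.003
grip_force: 1.5
```

Run:
```python
from cell import bot
import numpy as np
s=bot.read_state(); print(s["tcp_pos"],s["contact_force"])
R=s["tcp_rot"];p=s["tcp_pos"];P=np.array([542.6,93.2]);a0=84.7
for th in range(48,76,2):
    a=np.radians(a0+th); q=P+65*np.array([np.cos(a),np.sin(a)])+19*np.array([np.sin(a),-np.cos(a)])
    print(th,(R.T@np.r_[q-p[:2],0])[:2].round(1))
```

```text
[512.21085658 153.27252812 204.72294218] [3.08625887 1.13140124 1.48427889]
48 [ 0.6 -0.2]
50 [-1.7 -0.9]
52 [-4.  -1.4]
54 [-6.3 -1.9]
56 [-8.6 -2.3]
58 [-11.   -2.6]
60 [-13.3  -2.8]
62 [-15.7  -2.9]
64 [-18.1  -3. ]
66 [-20.4  -2.9]
68 [-22.8  -2.8]
70 [-25.1  -2.6]
72 [-27.5  -2.4]
74 [-29.8  -2. ]
```

{"name": "servo_tool", "arguments": {"delta_pos": [[-2, -0.8, 0], [-4, -1.4, 0], [-6.3, -1.9, 0], [-8.6, -2.3, 0], [-11, -2.6, 0], [-13.3, -2.8, 0], [-15.7, -2.9, 0], [-18.1, -3, 0], [-19.3, -3, 0], [-20.4, -2.9, 0], [-20.4, -2.9, 0]], "turn": [[0, 0, -2], [0, 0, -4], [0, 0, -6], [0, 0, -8], [0, 0, -10], [0, 0, -12], [0, 0, -14], [0, 0, -16], [0, 0, -17], [0, 0, -18], [0, 0, -18]], "jaw": [1, 1, 1, 1, 1, 1, 1, 1, 1, 1, 1]}}

```text
t: 17.65
tcp_pos: [495.4, 141.5, 204.3]
tcp_rot: [[0.492, 0.871, 0.002], [0.871, -0.492, 0.0], [0.001, 0.001, -1.0]]
contact_force: [2.3, 2.9, 2.1]
gripper_width: 0.001
grip_force: 1.9
```

Creeping to the stop along the tool's -x.

{"name": "servo_tool", "arguments": {"delta_pos": [[-0.6, 0, 0], [-1.2, 0.1, 0], [-1.8, 0.1, 0], [-2.4, 0.2, 0], [-2.4, 0.2, 0]], "turn": [[0, 0, -0.5], [0, 0, -1], [0, 0, -1.5], [0, 0, -2], [0, 0, -2]], "jaw": [1, 1, 1, 1, 1]}}

```text
t: 18.07
tcp_pos: [494.5, 140.4, 204.1]
tcp_rot: [[0.462, 0.887, 0.002], [0.887, -0.462, 0.002], [0.002, 0.001, -1.0]]
contact_force: [2.4, 18.2, 4.5]
gripper_width: 0.004
grip_force: 8.9
```

The force has risen to 18 N, so it's at the stop. I'll press slightly more, then back off, rise and swing clear.

{"name": "servo_tool", "arguments": {"delta_pos": [[-0.5, 0, 0], [-0.5, 0, 0], [3, 0, 0], [15, 0, 0], [25, 0, 0], [25, 0, -40], [25, 0, -80], [25, 0, -120], [25, 0, -160], [25, 0, -170]], "turn": [[0, 0, 0], [0, 0, 0], [0, 0, 0], [0, 0, 0], [0, 0, 0], [0, 0, 0], [0, 0, 0], [0, 0, 0], [0, 0, 0], [0, 0, 0]], "jaw": [1, 1, 1, 1, 1, 1, 1, 1, 1, 1]}}

```text
t: 18.9
tcp_pos: [506.2, 162.1, 379.2]
tcp_rot: [[0.461, 0.887, 0.007], [0.887, -0.461, 0.001], [0.004, 0.005, -1.0]]
contact_force: [0.3, -1.0, 0.6]
gripper_width: 0.0
grip_force: 0.0
```

{"name": "servo_tool", "arguments": {"delta_pos": [[190, -95, 0], [190, -95, 0], [190, -95, 0], [190, -95, 0], [190, -95, 0], [190, -95, 0], [190, -95, 0], [190, -95, 0], [190, -95, 0], [190, -95, 0]], "turn": [[0, 0, 0], [0, 0, 0], [0, 0, 0], [0, 0, 0], [0, 0, 0], [0, 0, 0], [0, 0, 0], [0, 0, 0], [0, 0, 0], [0, 0, 0]], "jaw": [1, 1, 1, 1, 1, 1, 1, 1, 1, 1]}}

```text
t: 19.73
tcp_pos: [509.5, 372.7, 373.7]
tcp_rot: [[0.463, 0.886, -0.0], [0.886, -0.463, -0.0], [-0.0, -0.0, -1.0]]
contact_force: [0.1, 0.1, -0.1]
gripper_width: -0.0
grip_force: 0.0
```

```bash
python3 f.py; python3 m.py a4
```

```text
top mark [(-62.03, 23), (-62.11, 29), (-62.11, 23)] zero [(-62.2, 16), (-62.17, 30), (-62.22, 32), (-62.2, 31), (-62.25, 29)]
[(-71.43, 5), (-51.93, 7), (-42.55, 2)]
side ellipse ((595.1447143554688, -8.882171630859375), (191.39476013183594, 231.47772216796875), 0.346908301115036)
side mark [(-62.11, 2), (-64.33, 2), (-63.17, 7)] zero [(-62.78, 11), (-63.36, 11), (-63.18, 11), (-63.13, 11), (-63.37, 12)]
((599.1023559570312, -12.98501968383789), (206.4566650390625, 213.40179443359375), 129.79083251953125)
vise ((598.8245849609375, -12.865692138671875), (72.72345733642578, 118.05393981933594), 27.115087509155273, np.float64(-62.51261175218931))
scale [(-81.75, 227), (-71.25, 225), (-62.25, 201), (-51.75, 222), (-42.0, 223)] 231
zero-in [(-82.0, 211), (-71.75, 206), (-62.25, 198), (-52.0, 210), (-41.75, 202)] 223
plate [(-74.75, 195), (-62.0, 168)] 202
```

View pics/a4.png

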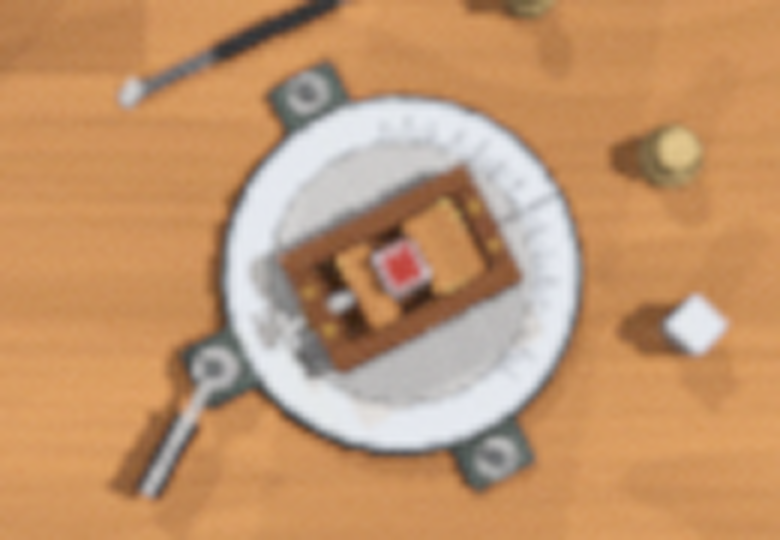

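The index mark still meets the zero line. The lever now runs from (215,367) to (150,490), about 152° in world, which is the end stop. Everything loose is where it was and the hand is clear.

```bash
python3 -c "
from cell import ticket; print(ticket.sign_off())"
```

```text
the job is handed in; nothing more can be done
None
```

The job is handed in: the index mark sits within about 0.2° of the zero line, the lock lever is hard against its end stop, the loose things around the base look unmoved and the hand is clear, after about 20 s of the 56 s allowed.

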